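# Clear the housing well and snap its toothed cover home

### The job

A sheet holder has been left in the well of the green housing: take it out and put it in the white parts bin. Then close the well with the loose aluminium cover: turn it so that its lugs mesh with the gaps between the housing's teeth, and press it down past the spring catches until it sits level and fully home on its ledge. Leave the oil bottle, the green tape roll and the aerosol can where they stand.

Things in the scene. Friction and masses are not known exactly. Their poses are not given: they have to be found in the camera images.
- housing: Green round housing, fixed to the bench, 152 mm diameter. Origin: on its axis at the bench top, z up. A round well 80 mm wide has its floor at z 8 mm and rim at z 16 mm; round it is a flat ledge at z 16 mm; on the ledge stand six teeth, z 16 to 24 mm, their inner ends 50 mm from the axis, with gaps along yaw 0, 60, ... 300 degrees from the housing's x axis.
- seat (a point): Point on the housing's axis at the height of the ledge (16 mm above the bench), axes as the housing's. The cover's origin is here when it is home, with a lug in every gap.
- gap (a point): In the housing's gap at yaw 0, at ledge height, 55 mm from the axis. Each gap is 23 mm wide, closed by a wall 60 mm from the axis. At the gaps at 0, 120 and 240 degrees a dark steel block outside (top at 35 mm above the bench) carries a brass spring catch; its round nose (8 mm thick, centre 9 mm above the ledge) stands in to 56 mm from the axis and gives way outward.
- cover: Loose aluminium cover, about 0.16 kg, starting flat on the bench, handle up: disc 96 mm wide, 8 mm thick, six round-ended lugs (18 mm wide, reaching 58 mm from the centre) at yaw 0, 60, ... 300 degrees from its x axis; all six meshing positions serve. Origin: centre of the underside, z up.
- handle (a point): Centre of the top of the cover's black bridge handle, 34 mm above its underside. The bar lies along the cover's x: 56 mm long, 12 mm wide, 12 mm deep, on two posts 42 mm apart. Laid into the teeth the cover stops on the catches, 7 to 10 mm above its seat; some 6 to 15 N down over its centre pushes it past them and they hold it. A sheet holder still in the well keeps it from going home.
- sheet_holder: Gold-coloured spring sheet holder, 16 g, lying in the well of the housing: 65 mm long along its y axis, 12 mm wide and high; its stout body, the part to grasp, reaches from y -15 to +25 mm. Origin: underside, mid-length.
- bin: Open white parts bin, fixed: 114 mm (x) by 193 mm (y), 76 mm high. Origin: centre of the underside, z up. Inside, the floor (3 mm up) spans x -43 to +43 mm and y -79 to +64 mm; the wall at +y is lower (48 mm).
- oil_bottle: Bystander beside the housing: upright cream squeeze bottle with red spout, 52 mm diameter, 140 mm high. Origin: centre of the underside.
- green_tape: Bystander beside the housing: roll of green tape lying flat, 80 mm diameter, 18 mm high. Origin: centre of the underside.
- aerosol: Bystander before the bin: upright spray can with purple cap, 58 mm diameter, 217 mm high. Origin: centre of the underside.
There are look-alikes about, which are no part of the job. There is more than one size of the cover; the job needs the larger.

How it is judged:
By the outcome, as a careful person would: the job done as asked, in the order asked, and still so for the second after the job is handed in, with the robot touching nothing.
It also fails if it takes over 61 s, if anything falls off the work surface, if the arm or the gripper's body presses on something with over 40 N, if the wrist force passes 120 N, or if a joint passes its speed limit or range.

### The arm

A 6-joint arm with a two-finger parallel gripper is mounted at the origin on the work surface; the furniture and walls round the work are solid. World frame = base frame: x ahead of the robot, y to its left, z up, the work surface at z = 0. Lengths are in m, angles in rad, forces in N, time in s.
With the tool pointing down it reaches from about 0.35 to 0.775 m from the base axis. Payload 5.5 kg.
Tool frame: the origin (TCP) lies midway between the tips of the shut fingers; the grasp point (between the pads) lies 19 mm behind it; z points along the fingers, y is the direction in which the jaws open and shut (so a half turn about z gives the same grasp; the last joint's range is limited). The gripper opens to 85 mm and grips with 20 to 120 N. Pads are 22 mm wide; open, the fingers measure 114 mm over their backs; the gripper's body (76 mm by 85 mm) begins 54 mm behind the grasp point. The pads swing forward as they close: fully open they stand 13 mm farther back than shut.
Start: joints at [1.091, 0.313, 0.046, 1.304, 0, 1.431], TCP at [0.192, 0.542, 0.231] pointing down, gripper open.
Joint ranges: [-2.76, 2.76], [-0.86, 1.69], [-1.03, 1.26], [-2.2, 2.34], [-1.47, 1.5], [-3.14, 3.14]. Speed limits (rad/s): [2.57, 2.57, 3.14, 3.14, 3.14, 3.14].

### API

Orientations are given as a unit quaternion [w, x, y, z].
In Python, from workcell import env gives the robot as it stands.
- The arm moves only by the shell command python3 -m pendant 'ROWS' [FORCE]. ROWS is JSON, a list of rows, each a list of 3 entries, a list of its own where there are three numbers: the shift along the tool's x, y, z each as a share of 20 mm, from -1 to 1, then the turn about the tool's z as a share of 6 degrees, from -1 to 1, then the closure, from -1 (fully open) to 1 (shut). In form: [[[tx, ty, tz], turn, claw], ...]. A call has 1 to 12 rows; each row shifts and turns the commanded pose from where the row before left it, along the tool's axes as they then stand; what a row does not reach is not made up. A row lasts 1/8 s, in which the tool goes at most 62.5 mm and 10.7 degrees, less where a joint would pass 70% of its speed; a pose out of reach is approached as far as the arm can. A call with a number of a shift or a turn outside -1 to 1 is refused whole. A call with a gripper value outside its range is refused whole. The fingers move at their own pace and stop on an object; FORCE is the grip in N (left out, the last holds). Time passes only in rows, so rows that do not move let the fingers close. It gives the time, the measured TCP pose, the force and the opening at its end, in the units of the state.
- env.get_state(): the state, without advancing time (a new reading comes with each control period).
- env.read_camera(name): name is "side" or "top"; returns a dict with "color" (400x640x3 uint8, blue, green, red), "mtx" (3x3 intrinsics, pixels), "view" (4x4, takes a point from world to camera coordinates). Camera axes: x right, y down, z forward; pixel columns grow to the right and rows downward; lengths in m; the calibration is good to about 2 mm. A picture is of the moment at which its call begins. There is no depth.
- env.hand_in(): hands the job in, once; it reports no verdict.
Trained networks look in the newest picture that a camera, given by its name, has taken for a name from the list of things; names that differ only in an ending like _2 or _b are one class to them, and where a whole thing is asked for, a point or a joint stands for the part that bears it (a point fixed in the world has none). Each returns a list of dicts, best first, with "p" (0 to 1); they miss things now and then, are a little off and sometimes report something else, mostly with a low value. They report only what shows in the picture. A call takes as long as a camera call. They do not tell look-alikes from the thing itself.
- env.boxes_of(camera, thing): "location" ([column, row] in pixels, amid what is visible of it).
- env.cut_out(camera, thing): "region" (400x640 bool, what is visible of it) and "location" ([column, row] in pixels, amid what is visible of it).
The state is a dict: "clock": time; "joint_pos": joint angles; "qvel": joint speeds; "tau": joint torques, N m; "tcp_pos": TCP position; "orientation": TCP orientation; "wrist_force": force on the tool from outside, world axes, zero at the start; "ft_torque": the same for the moment, N m; "finger_gap": finger opening in m.
Only numpy, scipy, OpenCV 4.12 (cv2) and the standard library are available. Lean on these libraries where they do the work, as an engineer would, in place of code of your own. Each camera call takes 0.05 s, during which the arm holds its last target.

## Working session

There is one attempt and no reset: what is moved stays moved. The work goes in short steps, Python scripts to look and compute and a shell command to move; the robot and the scene stay as the last step left them, time stands still between calls to the robot, and variables do not carry over. Pictures are saved under pics/ and viewed, and the job is handed in when it is done.

```bash
mkdir -p pics; ls; python3 - <<'E'
from workcell import env
import cv2,numpy as np
s=env.get_state(); print({k:np.round(v,3).tolist() for k,v in s.items()})
for c in ["side","top"]:
    r=env.read_camera(c); cv2.imwrite(f"pics/{c}0.png",r["color"]); print(c,r["mtx"].tolist(),np.round(r["view"],4).tolist())
    for t in ["housing","cover","handle","sheet_holder","bin","oil_bottle","green_tape","aerosol"]:
        print(t,[(np.round(d["location"],1).tolist(),round(d["p"],2)) for d in env.boxes_of(c,t)])
E
```

```text
pics
{'clock': 0.0, 'joint_pos': [1.091, 0.314, 0.045, 1.304, 0.0, 1.431], 'qvel': [0.0, 0.0, 0.001, -0.001, 0.001, -0.001], 'tau': [0.0, -48.063, 29.853, 0.019, -0.0, -0.0], 'tcp_pos': [0.191, 0.542, 0.23], 'orientation': [-0.0, 0.169, 0.986, -0.001], 'wrist_force': [0.272, -0.545, 1.071], 'ft_torque': [-0.014, -0.022, 0.005], 'finger_gap': 0.086}
side [[454.12634306558425, 0.0, 318.36887352549303], [0.0, 454.12634306558425, 194.27815962933548], [0.0, 0.0, 1.0]] [[0.6454, 0.7638, -0.0039, -0.2391], [0.4929, -0.4204, -0.7618, -0.1788], [-0.5835, 0.4897, -0.6479, 1.665], [0.0, 0.0, 0.0, 1.0]]
housing [([393.2, 164.5], 0.79)]
cover [([222.5, 280.6], 0.92), ([260.7, 251.9], 0.83)]
handle [([259.2, 248.3], 0.78)]
sheet_holder []
bin [([344.9, 205.8], 0.55)]
oil_bottle [([382.0, 140.2], 0.78)]
green_tape [([357.4, 171.6], 0.56)]
aerosol [([308.7, 177.5], 0.87)]
top [[478.811966983607, 0.0, 321.7126325974375], [0.0, 478.811966983607, 207.44630486993685], [0.0, 0.0, 1.0]] [[0.0056, -1.0, 0.0053, -0.0309], [-0.9872, -0.0063, -0.1595, 0.4426], [0.1595, -0.0043, -0.9872, 1.2733], [0.0, 0.0, 0.0, 1.0]]
housing [([208.4, 213.7], 0.63)]
cover [([458.4, 200.3], 0.95), ([408.4, 209.8], 0.72)]
handle [([457.1, 199.4], 0.83), ([409.9, 211.7], 0.63)]
sheet_holder []
bin [([309.7, 189.7], 0.93)]
oil_bottle [([182.2, 248.6], 0.57)]
green_tape [([233.0, 247.9], 0.65)]
aerosol [([333.7, 222.1], 0.87), ([206.1, 216.3], 0.62)]
```

View pics/top0.png

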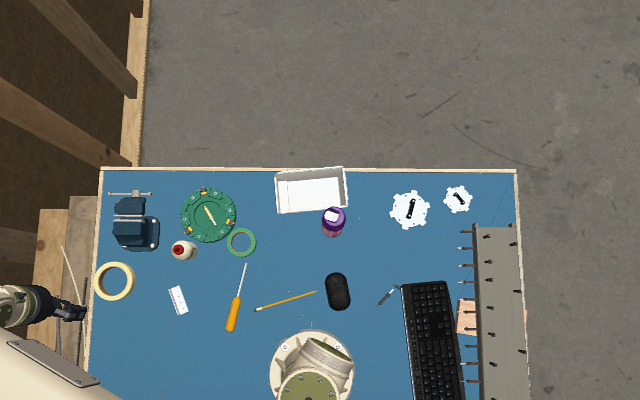

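View pics/side0.png

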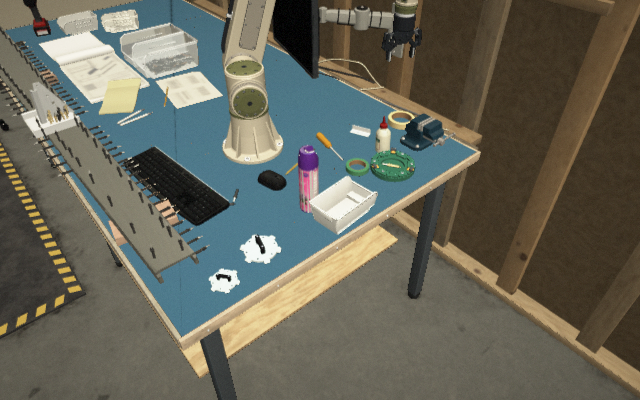

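The top view shows the housing at about (208,214) with the gold holder in its well. The large cover is at (410,209), the small one at (458,199), the bin at (310,190) and the aerosol at (334,222). I'll zoom in and measure.

```bash
cat > h.py <<'E'
from workcell import env
import cv2,numpy as np
def ray(r,uv,z):
    K=r["mtx"];V=np.array(r["view"]);R=V[:3,:3];t=V[:3,3]
    c=-R.T@t; d=R.T@np.linalg.solve(K,[uv[0],uv[1],1.]); return c+d*(z-c[2])/d[2]
def proj(r,P):
    P=np.atleast_2d(P);V=np.array(r["view"]);q=P@V[:3,:3].T+V[:3,3];q=q@np.array(r["mtx"]).T;return q[:,:2]/q[:,2:]
def crop(r,c,w,f,name,pts=[]):
    x0,y0=int(c[0]-w),int(c[1]-w);x0=max(x0,0);y0=max(y0,0)
    im=cv2.resize(r["color"][y0:y0+2*w,x0:x0+2*w],None,fx=f,fy=f,interpolation=cv2.INTER_CUBIC)
    for p in pts: cv2.circle(im,(int((p[0]-x0+.5)*f),int((p[1]-y0+.5)*f)),2,(0,0,255),-1)
    cv2.imwrite(name,im)
E
python3 - <<'E'
from h import *
for c,H,C in [("top",(208,214),(410,209)),("side",(393,164),(260,248))]:
    r=env.read_camera(c); crop(r,H,32,9,f"pics/{c}_h.png"); crop(r,C,32,9,f"pics/{c}_c.png")
    for t,z in [("housing",.016),("cover",.006),("handle",.034),("bin",.03),("aerosol",.1),("oil_bottle",.1),("green_tape",.018)]:
        for d in env.cut_out(c,t):
            m=d["region"].astype(np.uint8); cs,_=cv2.findContours(m,0,2); k=max(cs,key=cv2.contourArea)
            (x,y),rad=cv2.minEnclosingCircle(k); M=cv2.moments(k)
            print(c,t,round(d["p"],2),d["location"],int(m.sum()),"circ",round(x,1),round(y,1),round(rad,1),"world@z",np.round(ray(r,d["location"],z),4))
E
```

```text
top housing 0.74 [206.2, 213.4] 2385 circ 206.2 214.6 28.9 world@z [0.4272 0.291  0.016 ]
top cover 0.64 [459.1, 200.2] 568 circ 457.5 198.5 14.9 world@z [ 0.4706 -0.414   0.006 ]
top cover 0.62 [408.8, 212.0] 1090 circ 409.0 210.0 21.3 world@z [ 0.4362 -0.2719  0.006 ]
top handle 0.8 [459.0, 200.6] 574 circ 456.7 199.3 14.9 world@z [ 0.4645 -0.4054  0.034 ]
top handle 0.16 [335.0, 222.4] 609 circ 333.5 222.0 15.7 world@z [ 0.402  -0.0647  0.034 ]
top bin 0.64 [310.8, 189.8] 3026 circ 310.1 189.7 39.9 world@z [0.4928 0.0021 0.03  ]
top aerosol 0.6 [334.6, 221.0] 595 circ 332.2 221.6 15.7 world@z [ 0.3971 -0.0615  0.1   ]
top oil_bottle 0.9 [182.6, 247.4] 425 circ 183.5 250.5 12.7 world@z [0.3265 0.3274 0.1   ]
top green_tape 0.82 [230.0, 244.8] 310 circ 241.2 242.2 14.7 world@z [0.3405 0.2218 0.018 ]
side housing 0.94 [391.7, 166.1] 1118 circ 392.0 167.0 22.4 world@z [0.4291 0.276  0.016 ]
side cover 0.95 [221.6, 279.3] 551 circ 224.0 280.5 15.5 world@z [ 0.4691 -0.4138  0.006 ]
side cover 0.55 [261.0, 254.5] 823 circ 261.0 248.0 20.0 world@z [ 0.4644 -0.286   0.006 ]
side handle 0.9 [258.9, 248.1] 847 circ 260.0 249.5 20.1 world@z [ 0.464  -0.2897  0.034 ]
side handle 0.57 [225.3, 283.2] 519 circ 224.0 280.6 15.2 world@z [ 0.5082 -0.422   0.034 ]
side bin 0.81 [341.3, 207.2] 2288 circ 343.2 199.9 34.3 world@z [ 0.4833 -0.0051  0.03  ]
side aerosol 0.65 [307.5, 175.1] 1154 circ 307.0 178.5 33.6 world@z [ 0.3668 -0.0391  0.1   ]
side oil_bottle 0.76 [382.4, 140.3] 365 circ 381.0 136.0 16.3 world@z [0.3827 0.2687 0.1   ]
side green_tape 0.79 [357.7, 171.7] 349 circ 357.5 167.0 12.2 world@z [0.3786 0.1649 0.018 ]
side green_tape 0.62 [392.1, 166.3] 1108 circ 392.6 166.0 22.0 world@z [0.4324 0.2741 0.018 ]
```

View pics/top_h.png

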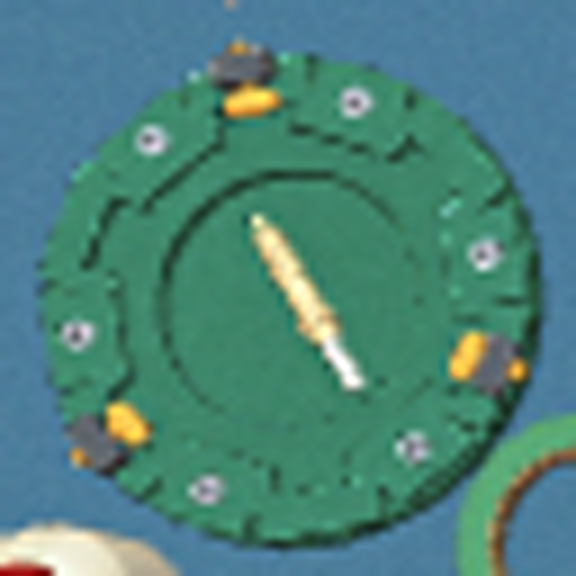

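View pics/top_c.png

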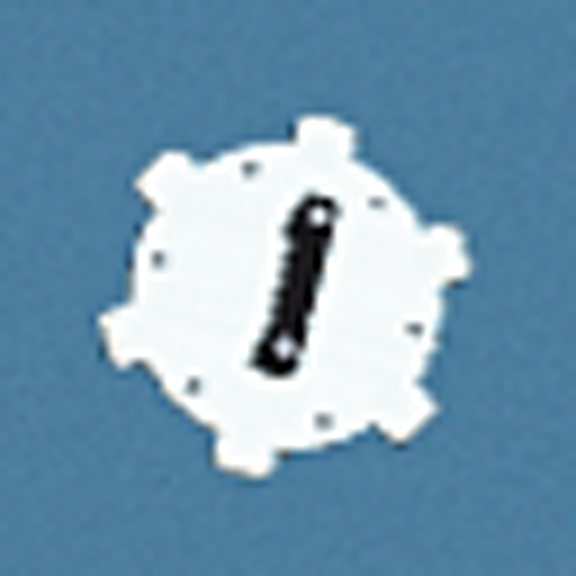

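View pics/side_h.png

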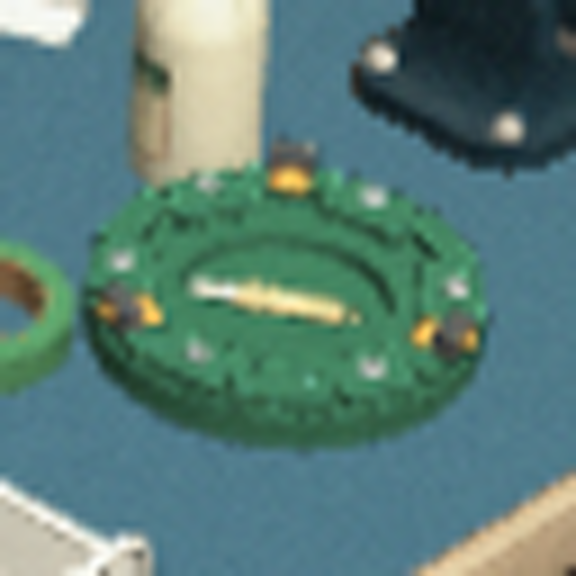

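View pics/side_c.png

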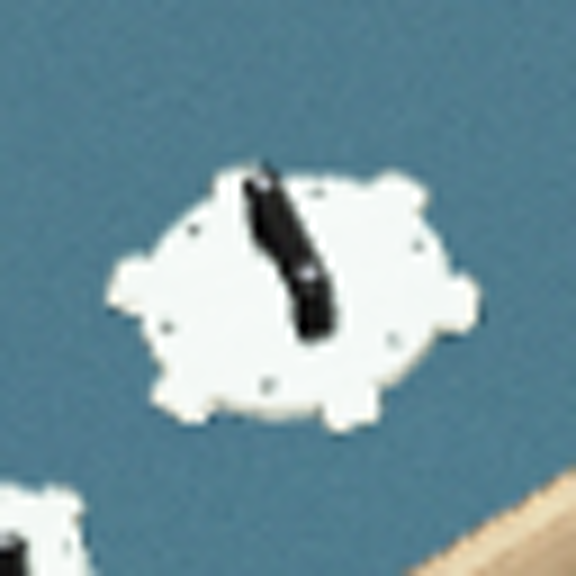

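```bash
cat > fit.py <<'E'
from h import *
from scipy.optimize import minimize
S=8
def render(r,outl,zs,x0,y0,w):
    m=np.zeros((2*w*S,2*w*S),np.uint8)
    P=[np.int32(np.round(((proj(r,np.c_[outl,np.full(len(outl),z)])-[x0,y0]+.5)*S)*16)) for z in zs]
    for p in P: cv2.fillPoly(m,[p],1,shift=4)
    for i in range(len(outl)):
        j=(i+1)%len(outl); cv2.fillConvexPoly(m,np.array([P[0][i],P[0][j],P[1][j],P[1][i]]),1,shift=4)
    return m
def covero():
    a=np.radians(np.arange(0,360,1.)); pts=[]
    lug=np.zeros(len(a))
    for t in a:
        d=(t+np.pi/6)%(np.pi/3)-np.pi/6
        rr=.048
        # lug: width 18, end rounded about radius 9 at 49
        c=.049; s=c*np.sin(d)
        if abs(s)<.009: rr=max(rr,c*np.cos(d)+np.sqrt(.009**2-s*s))
        pts.append([rr*np.cos(t),rr*np.sin(t)])
    return np.array(pts)
def fit(r,mask,O,zs,c,w,p0,yaw=True):
    x0,y0=int(c[0]-w),int(c[1]-w)
    M=cv2.resize(mask[y0:y0+2*w,x0:x0+2*w].astype(np.float32),None,fx=S,fy=S,interpolation=cv2.INTER_LINEAR)>.5
    def cost(p):
        a=p[2]/100 if yaw else 0; R=np.array([[np.cos(a),-np.sin(a)],[np.sin(a),np.cos(a)]])
        return float((render(r,O@R.T+np.array(p[:2])/1000,zs,x0,y0,w).astype(bool)^M).sum())/M.sum()
    best=None
    for y in ([p0[2]+k for k in (-30,0,30)] if yaw else [0]):
        q=[p0[0],p0[1],y] if yaw else p0[:2]
        s=np.array([q]+[np.array(q)+np.eye(len(q))[i]*8 for i in range(len(q))])
        o=minimize(cost,q,method="Nelder-Mead",options=dict(initial_simplex=s,xatol=.05,fatol=1e-5))
        if best is None or o.fun<best.fun: best=o
    return best.x,best.fun
E
python3 - <<'E'
from fit import *
O=covero(); a=np.radians(np.arange(0,360,3)); C=np.c_[np.cos(a),np.sin(a)]*.076
for c,Hc,Cc in [("top",(208,214),(410,209)),("side",(393,164),(260,248))]:
    r=env.read_camera(c); im=r["color"].astype(int); b,g,rd=im[...,0],im[...,1],im[...,2]
    m=(im.min(2)>165); 
    x,f=fit(r,m,O,[0,.008],Cc,32,[436,-275,0]); print(c,"cover",x[:2],np.degrees(x[2]/100),f)
    m=((g-b>8)&(g>rd+20)); m=cv2.morphologyEx(m.astype(np.uint8),cv2.MORPH_OPEN,np.ones((2,2)))
    n,l,st,ce=cv2.connectedComponentsWithStats(m); k=l[Hc[1],Hc[0]+8]; print(k,st[k])
    cs,_=cv2.findContours((l==k).astype(np.uint8),0,2); m2=np.zeros_like(m); hull=cv2.convexHull(np.vstack(cs)); cv2.fillPoly(m2,[hull],1)
    x,f=fit(r,m2>0,C,[0,.022],Hc,40,[427,280,0],False); print(c,"housing",x,f)
    br=(rd-b>90)&(rd>150)
    n,l,st,ce=cv2.connectedComponentsWithStats(br.astype(np.uint8))
    for i in range(1,n):
        if st[i,4]>3 and np.hypot(*(ce[i]-Hc))<32: 
            p=ray(r,ce[i],.025); d=p[:2]-x/1000; print("brass",ce[i],st[i,4],p[:2],"r",np.hypot(*d),"yaw",np.degrees(np.arctan2(d[1],d[0])))
    # handle dark pixels
    dk=(im.max(2)<90); dk[:Cc[1]-20]=0;dk[Cc[1]+20:]=0;dk[:,:Cc[0]-20]=0;dk[:,Cc[0]+20:]=0
    rr=cv2.minAreaRect(np.argwhere(dk)[:,::-1].astype(np.float32)); print("handle",rr, ray(r,rr[0],.03))
    q=cv2.boxPoints(rr); q=sorted([ (q[i]+q[(i+1)%4])/2 for i in range(4)],key=lambda p:-np.hypot(*(p-rr[0])))[:2]; w=ray(r,q[0],.03)-ray(r,q[1],.03); print(" yaw",np.degrees(np.arctan2(w[1],w[0])),np.hypot(*w[:2]))
E
```

```text
top cover [ 444.16990413 -273.21404205] -15.45223107558607 0.15646666666666667
1 [ 182  189   76   69 2411]
top housing [418.80680585 281.20256579] 0.23827477667408634
brass [203.375  192.8125] 16 [0.48335802 0.29923233] r 0.06702187824522454 yaw 15.605549748939362
brass [227.38461538 221.        ] 13 [0.40517143 0.22998448] r 0.05300203141844073 yaw -104.90762383237598
brass [189.5 228.5] 14 [0.38386065 0.33263596] r 0.06218222045963327 yaw 124.19394705070503
handle ((410.50213623046875, 208.3672332763672), (4.251433849334717, 19.90443992614746), 14.931416511535645) [ 0.44265931 -0.27225467  0.03      ]
 yaw -16.017845646831134 0.05577280216111942
side cover [ 441.12496547 -273.27587985] -14.956141805996454 0.3137031786300552
1 [ 347  151   69   32 1224]
side housing [425.58706284 281.96758842] 0.27255157142302167
brass [392.5 151.5] 8 [0.38035286 0.33145404] r 0.0670450717332174 yaw 132.42957388725003
brass [377.4 166.2] 5 [0.40597245 0.22959263] r 0.055927353655257556 yaw -110.53110842905626
brass [407.5 168.5] 4 [0.48001192 0.29664623] r 0.0563695569128223 yaw 15.09380299909111
handle ((259.54632568359375, 244.0170440673828), (18.368717193603516, 4.749325752258301), 65.224853515625) [ 0.44925134 -0.27789168  0.03      ]
 yaw 163.35075769593743 0.06846674037095912
```

```bash
python3 - <<'E'
from fit import *
O=covero(); a=np.radians(np.arange(0,360,3)); C=np.c_[np.cos(a),np.sin(a)]*.076
scr={"top":((176,182),[(150,140),(355,102),(484,254),(415,448),(208,489),(78,333)]),"side":((361,132),[(208,182),(375,195),(457,287),(373,368),(199,351),(121,260)])}
for c,Hc,Cc in [("top",(208,214),(410,209)),("side",(393,164),(260,248))]:
    r=env.read_camera(c); im=r["color"].astype(int); b,g,rd=im[...,0],im[...,1],im[...,2]
    m=(im.min(2)>140).astype(np.uint8); n,l,_,_=cv2.connectedComponentsWithStats(m); k=np.bincount(l[Cc[1]-15:Cc[1]+15,Cc[0]-15:Cc[0]+15][m[Cc[1]-15:Cc[1]+15,Cc[0]-15:Cc[0]+15]>0]).argmax()
    cs,_=cv2.findContours((l==k).astype(np.uint8),0,2); m2=np.zeros_like(m); cv2.drawContours(m2,cs,-1,1,-1)
    if c=="side":  # handle cuts the rim
        dk=(im.max(2)<90); m2[dk&(np.abs(np.arange(400)-Cc[1])[:,None]<20)&(np.abs(np.arange(640)-Cc[0])<20)]=1
    x,f=fit(r,m2>0,O,[0,.008],Cc,32,[441,-273,-26]); print(c,"cover",x[:2],np.degrees(x[2]/100),f)
    o,ps=scr[c]; W=np.array([ray(r,np.array(p)/9-.5+np.array(o),.024)[:2] for p in ps]); ce=W.mean(0); d=W-ce
    print("screws",ce,np.hypot(*d.T).round(4),(np.degrees(np.arctan2(d[:,1],d[:,0]))%60).round(1))
    m=((g-b>8)&(g>rd+20)).astype(np.uint8); U=ray(r,(0,0),0); 
    # reject tape pixels: farther than 79 mm of the centre at z 0.012
    ys,xs=np.nonzero(m); keep=[i for i in range(len(ys)) if np.hypot(*(ray(r,(xs[i],ys[i]),.012)[:2]-ce))<.084]
    ps=np.c_[xs,ys][keep]; m2=np.zeros_like(m); cv2.fillPoly(m2,[cv2.convexHull(ps.astype(np.int32))],1)
    print("housing cyl",fit(r,m2>0,C,[0,.022],Hc,40,[424,286,0],False))
    # sheet holder
    x0,y0=Hc[0]-14,Hc[1]-14
    h=(rd-b>30)|(im.min(2)>150); h[:y0]=0;h[y0+28:]=0;h[:,:x0]=0;h[:,x0+28:]=0
    n,l,st,cc=cv2.connectedComponentsWithStats(h.astype(np.uint8))
    k=1+st[1:,4].argmax(); P=np.argwhere(l==k)[:,::-1].astype(np.float32); rr=cv2.minAreaRect(P)
    W=np.array([ray(r,p,.014)[:2] for p in P]); q=W-W.mean(0); u=np.linalg.svd(q)[2][0]; s=q@u
    print("holder",st[k],W.mean(0),"yaw",np.degrees(np.arctan2(u[1],u[0])),"mid",W.mean(0)+u*(s.max()+s.min())/2,s.max()-s.min())
E
```

```text
top cover [ 444.15833437 -273.66386521] -15.48251669461133 0.03315966089720947
screws [0.42402011 0.28739509] [0.0636 0.0629 0.0626 0.0635 0.0632 0.0628] [41.9 41.6 41.6 42.  41.8 41.5]
housing cyl (array([423.07019271, 285.97868968]), np.float64(0.03305801147820692))
holder [204 206  12  19  60] [0.42340049 0.28246078] yaw -147.6929509805167 mid [0.42311181 0.28227824] 0.05979975925335396
side cover [ 441.0551254  -273.21565056] -15.049431431013604 0.059799789251844045
screws [0.42092102 0.28793785] [0.064  0.0641 0.0629 0.0639 0.0625 0.0631] [41.8 41.5 41.  41.5 41.1 42.3]
housing cyl (array([420.551278  , 286.42161783]), np.float64(0.08225570673563477))
holder [383 163  16   5  39] [0.42080465 0.28098617] yaw 29.31534632613279 mid [0.41986209 0.28045689] 0.053314817619956184
```

Both cameras agree on the cover-to-housing offset of (-0.0202, +0.561) m. The housing yaw is about 11.7° and the cover yaw about -15.3°. The holder lies at about 31° with its body centre near (0.426, 0.284). I'll turn the tool and approach.

```bash
cat > goto.py <<'E'
import sys,numpy as np
from workcell import env
from scipy.spatial.transform import Rotation as R
# usage: goto.py x y z heading_y_deg : prints remaining in tool units (after the turn)
x,y,z,h=map(float,sys.argv[1:5]); s=env.get_state(); q=s["orientation"]; M=R.from_quat([q[1],q[2],q[3],q[0]]).as_matrix()
hy=np.degrees(np.arctan2(M[1,1],M[0,1])); dt=((h-hy+180)%360)-180
d=np.array([x,y,z])-s["tcp_pos"]; a=np.radians(h); ty=np.array([np.cos(a),np.sin(a),0]); tx=np.array([-np.sin(a),np.cos(a),0])
print("t",round(s["clock"],2),"tcp",np.round(s["tcp_pos"],4),"hy",round(hy,2),"tilt z",np.round(M[:,2],3),"F",np.round(s["wrist_force"],1),"gap",round(s["finger_gap"],4))
print("turn units",round(-dt/6,2),"| shift units after turn: x",round(d@tx/.02,2),"y",round(d@ty/.02,2),"z",round(-d[2]/.02,2),"| now axes: x",round(d@M[:,0]/.02,2),"y",round(d@M[:,1]/.02,2))
E
python3 -m pendant '[[[0,0,0],-1,-1],[[0,0,0],-1,-1],[[0,0,0],-1,-1],[[0,0,0],-1,-1],[[0,0,0],-1,-1],[[0,0,0],-1,-1],[[0,0,0],-1,0],[[0,0,0],-1,0],[[0,0,0],-0.6,0]]' 40
python3 goto.py .4258 .284 .08 122
```

```text
clock: 3.02
tcp_pos: [0.1917, 0.5422, 0.2313]
orientation: [0.0, -0.278, 0.961, 0.0]
wrist_force: [1.0, 0.1, 0.3]
finger_gap: 0.0426
t 3.02 tcp [0.1917 0.5422 0.2313] hy 122.27 tilt z [ 0.  0. -1.] F [1.  0.1 0.3] gap 0.0426
turn units 0.04 | shift units after turn: x -3.09 y -17.15 z 7.57 | now axes: x -3.01 y -17.16
```

```bash
python3 -m pendant '[[[-0.18,-1,0],0,0.1],[[-0.18,-1,0],0,0.1],[[-0.18,-1,0],0,0.1],[[-0.18,-1,0],0,0.1],[[-0.18,-1,0],0,0.1],[[-0.18,-1,0],0,0.1],[[-0.18,-1,0],0,0.1],[[-0.18,-1,0],0,0.1],[[-0.18,-1,0],0,0.1],[[-0.18,-1,0],0,0.1],[[-0.18,-1,0],0,0.1],[[-0.18,-1,0],0,0.1]]'
python3 goto.py .4258 .284 .08 122
```

```text
clock: 4.53
tcp_pos: [0.3567, 0.3606, 0.2314]
orientation: [0.0, -0.277, 0.961, 0.0]
wrist_force: [0.1, -0.2, -0.5]
finger_gap: 0.0383
t 4.53 tcp [0.3567 0.3606 0.2314] hy 122.1 tilt z [ 0.  0. -1.] F [ 0.1 -0.2 -0.5] gap 0.0383
turn units 0.02 | shift units after turn: x -0.9 y -5.08 z 7.57 | now axes: x -0.89 y -5.08
```

```bash
python3 -m pendant '[[[-0.18,-1,0],0,0.1],[[-0.18,-1,0],0,0.1],[[-0.18,-1,0],0,0.1],[[-0.18,-1,0],0,0.1],[[-0.17,-1,0],0,0.1],[[0,-0.08,1],0,0.1],[[0,0,1],0,0.1],[[0,0,1],0,0.1],[[0,0,1],0,0.1],[[0,0,1],0,0.1],[[0,0,1],0,0.1],[[0,0,1],0,0.1]]'
python3 goto.py .4258 .284 .011 122
python3 - <<'E'
from h import *
for c,H in [("top",(208,214)),("side",(393,154))]:
    r=env.read_camera(c); crop(r,H,40,7,f"pics/{c}_a.png",proj(r,[env.get_state()["tcp_pos"]]))
E
```

```text
clock: 6.02
tcp_pos: [0.4254, 0.2845, 0.0908]
orientation: [0.0, -0.276, 0.961, 0.0]
wrist_force: [1.0, -0.1, -0.2]
finger_gap: 0.0383
t 6.03 tcp [0.4254 0.2845 0.0908] hy 122.1 tilt z [ 0.  0. -1.] F [ 1.  -0.1 -0.2] gap 0.0383
turn units 0.02 | shift units after turn: x -0.0 y -0.03 z 3.99 | now axes: x -0.0 y -0.03
```

View pics/side_a.png

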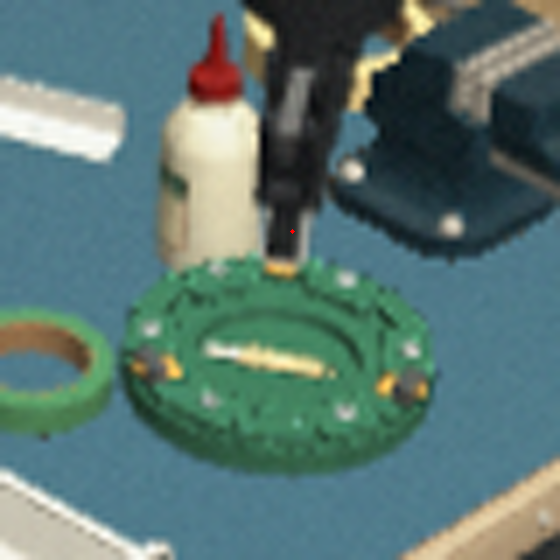

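View pics/top_a.png

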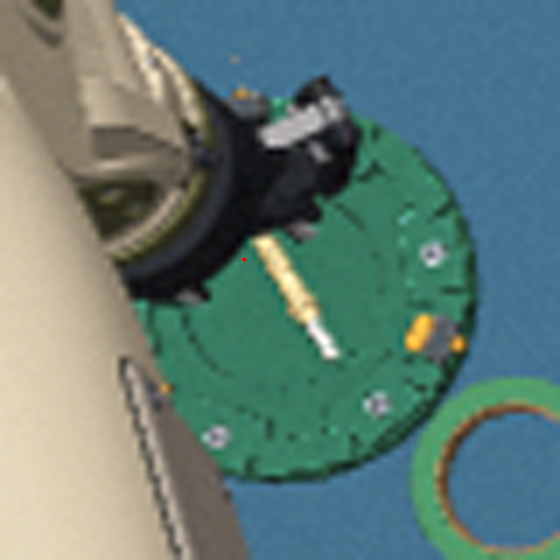

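```bash
python3 -m pendant '[[[0,0,1],0,0.1],[[0,0,1],0,0.1],[[0,0,1],0,0.1],[[0,0,0.5],0,0.1],[[0,0,0.4],0,0.1],[[0,0,0],0,0.1]]'
python3 goto.py .4258 .284 .011 122
python3 - <<'E'
from h import *
for c,H in [("side",(393,154))]:
    r=env.read_camera(c); crop(r,H,40,7,f"pics/{c}_b.png")
E
```

```text
clock: 6.88
tcp_pos: [0.425, 0.2852, 0.0133]
orientation: [-0.0, -0.277, 0.961, 0.0]
wrist_force: [-0.2, -0.0, 0.1]
finger_gap: 0.0386
t 6.88 tcp [0.425  0.2852 0.0133] hy 122.13 tilt z [-0. -0. -1.] F [-0.2 -0.   0.1] gap 0.0386
turn units 0.02 | shift units after turn: x -0.0 y -0.07 z 0.12 | now axes: x -0.0 y -0.07
```

View pics/side_b.png

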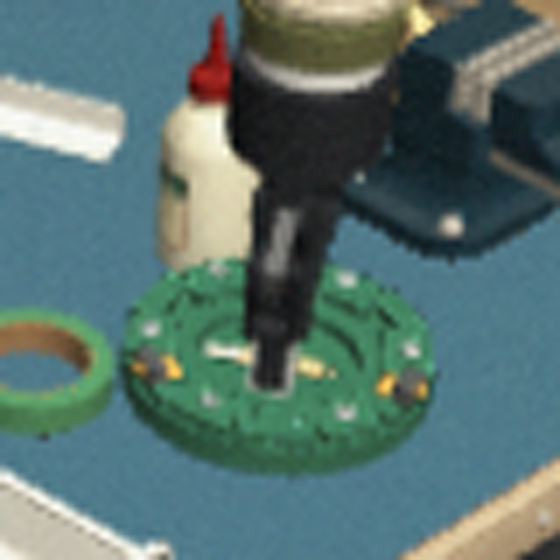

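The fingers straddle the gold body at about (270,370) in the crop. Closing now.

```bash
python3 -m pendant '[[[0,-0.06,0.12],0,0.1],[[0,0,0],0,0.9],[[0,0,0],0,0.9],[[0,0,0],0,0.9],[[0,0,0],0,0.9],[[0,0,0],0,0.9]]' 40
python3 goto.py .4258 .284 .2 122
python3 -m pendant '[[[0,0,-0.5],0,0.9],[[0,0,-1],0,0.9],[[0,0,-1],0,0.9],[[0,0,-1],0,0.9],[[0,0,-1],0,0.9],[[0,0,-1],0,0.9]]'
python3 goto.py .475 .015 .2 122
python3 - <<'E'
from h import *
for c,H in [("side",(393,154)),("top",(208,214))]:
    r=env.read_camera(c); crop(r,H,40,7,f"pics/{c}_d.png")
E
```

```text
clock: 7.68
tcp_pos: [0.4259, 0.2845, 0.0113]
orientation: [0.0, -0.277, 0.961, 0.0]
wrist_force: [-1.4, -0.7, 4.9]
finger_gap: 0.0106
t 7.67 tcp [0.4259 0.2845 0.0113] hy 122.13 tilt z [ 0.001  0.    -1.   ] F [-1.4 -0.7  4.9] gap 0.0106
turn units 0.02 | shift units after turn: x 0.02 y -0.02 z -9.44 | now axes: x 0.01 y -0.02
clock: 8.43
tcp_pos: [0.4253, 0.2842, 0.1218]
orientation: [-0.0, -0.277, 0.961, 0.0]
wrist_force: [0.3, 0.4, -0.4]
finger_gap: 0.0109
t 8.43 tcp [0.4253 0.2842 0.1218] hy 122.14 tilt z [-0. -0. -1.] F [ 0.3  0.4 -0.4] gap 0.0109
turn units 0.02 | shift units after turn: x 5.03 y -12.73 z -3.91 | now axes: x 5.06 y -12.72
```

View pics/side_d.png

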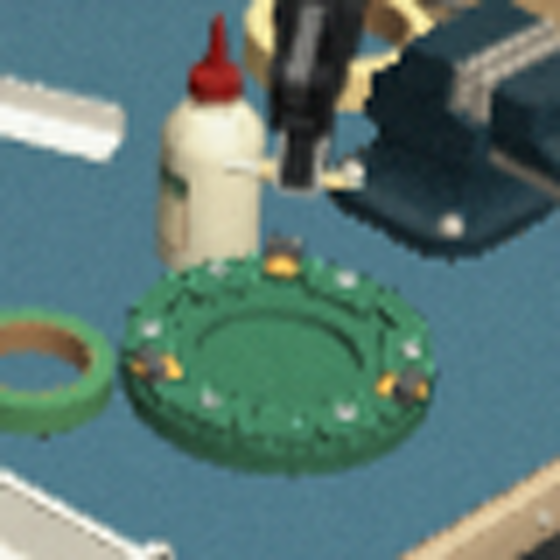

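Holder in hand and well empty. Checking the bin and aerosol geometry before travelling.

```bash
python3 - <<'E'
from h import *
r=env.read_camera("top")
crop(r,(315,195),50,7,"pics/top_bin.png")
E
python3 goto.py .487 .005 .2 152
```

```text
t 8.57 tcp [0.4263 0.2847 0.1219] hy 122.13 tilt z [ 0.002  0.001 -1.   ] F [-0.5  0.2 -0.7] gap 0.0105
turn units -4.98 | shift units after turn: x 10.92 y -9.24 z -3.91 | now axes: x 4.86 y -13.46
```

View pics/top_bin.png

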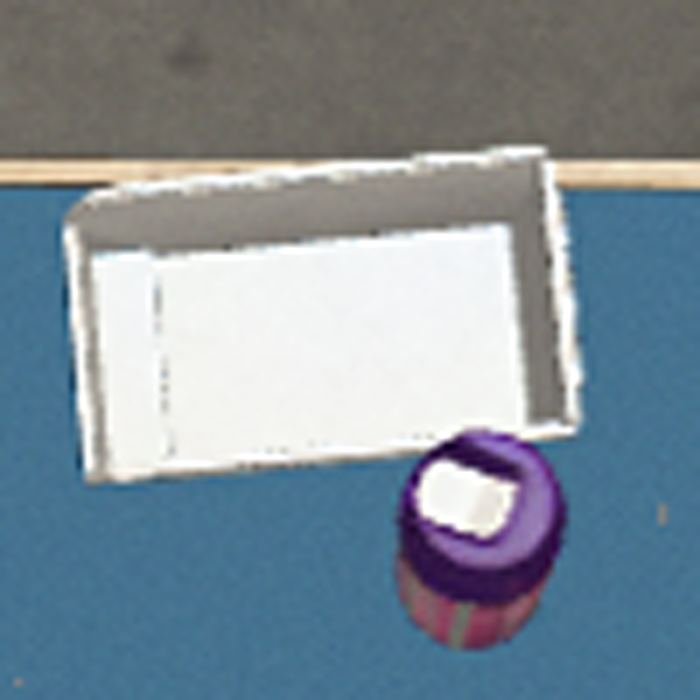

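```bash
python3 - <<'E'
from h import *
r=env.read_camera("top")
print(ray(r,(313.6-.5,194.3-.5),.003),"cap",ray(r,(265+480/7,145+510/7),.217),"bottle cap",ray(r,(180.5,249.5),.14), "rim", [ray(r,(265+a/7,145+b/7),.07)[:2].round(3) for a,b in [(70,215),(550,150),(578,430)]])
E
python3 -m pendant '[[[0,0,-1],0,0.9],[[0,0,-1],0,0.9],[[0,0,-1],0,0.9],[[0,0,-1],0,0.9],[[0.2,-1,0],-0.5,0.9],[[0.2,-1,0],-0.5,0.9],[[0.3,-1,0],-0.5,0.9],[[0.35,-1,0],-0.5,0.9],[[0.4,-1,0],-0.5,0.9],[[0.5,-1,0],-0.5,0.9],[[0.6,-1,0],-0.5,0.9],[[0.6,-1,0],-0.5,0.9]]'
python3 goto.py .487 .000 .06 152
```

```text
[ 0.48677549 -0.00395737  0.003     ] cap [ 0.38892276 -0.05539168  0.217     ] bottle cap [0.31825654 0.32091988 0.14      ] rim [array([0.523, 0.098]), array([ 0.55 , -0.086]), array([ 0.44 , -0.097])]
clock: 10.12
tcp_pos: [0.4885, 0.1222, 0.1994]
orientation: [-0.001, -0.471, 0.882, 0.001]
wrist_force: [-0.2, -0.7, -0.4]
finger_gap: 0.0104
t 10.12 tcp [0.4885 0.1222 0.1994] hy 146.23 tilt z [-0.002 -0.    -1.   ] F [-0.2 -0.7 -0.4] gap 0.0104
turn units -0.96 | shift units after turn: x 5.43 y -2.8 z 6.97 | now axes: x 5.11 y -3.35
```

```bash
python3 -m pendant '[[[0.9,-0.5,0],-0.9,0.9],[[0.9,-0.5,0],0,0.9],[[0.9,-0.5,0],0,0.9],[[0.9,-0.5,0],0,0.9],[[0.9,-0.5,0],0,0.9],[[0.85,-0.4,0],0,0.9],[[0,0,1],0,0.9],[[0,0,1],0,0.9],[[0,0,1],0,0.9],[[0,0,1],0,0.9],[[0,0,1],0,0.9],[[0,0,1],0,0.9]]'
python3 goto.py .487 .000 .035 152
python3 - <<'E'
from h import *
for c,H in [("side",(343,190)),("top",(313,194))]:
    r=env.read_camera(c); crop(r,H,40,7,f"pics/{c}_e.png")
E
```

```text
clock: 11.62
tcp_pos: [0.4862, 0.0015, 0.079]
orientation: [-0.001, -0.512, 0.859, 0.001]
wrist_force: [-0.0, -0.6, -0.6]
finger_gap: 0.0103
t 11.62 tcp [0.4862 0.0015 0.079 ] hy 151.53 tilt z [-0.002  0.    -1.   ] F [-0.  -0.6 -0.6] gap 0.0103
turn units -0.08 | shift units after turn: x 0.05 y -0.07 z 2.2 | now axes: x 0.05 y -0.08
```

View pics/side_e.png

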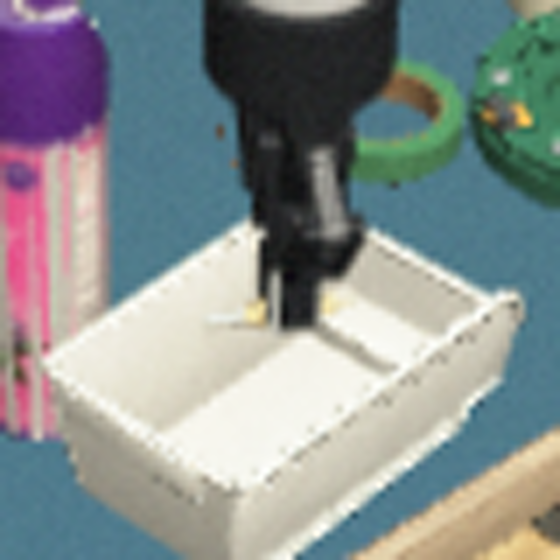

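```bash
python3 -m pendant '[[[0,0,1],0,0.9],[[0,0,1],0,0.9],[[0,0,0.9],0,0.9],[[0,0,0],0,0.9],[[0,0,0],0,0.4],[[0,0,0],0,0.4],[[0,0,0],0,0.4],[[0,0,-1],0,0.4],[[0,0,-1],0,0.4],[[0,0,-1],0,0.4],[[0,0,-1],0,0.4],[[0,0,-1],0,0.4]]'
python3 goto.py .4426 -.2734 .26 74.7
python3 - <<'E'
from h import *
for c,H in [("side",(343,190))]:
    r=env.read_camera(c); crop(r,H,40,7,f"pics/{c}_f.png")
E
```

```text
clock: 13.22
tcp_pos: [0.4873, 0.0013, 0.124]
orientation: [0.0, -0.512, 0.859, -0.0]
wrist_force: [-0.2, -0.3, -0.1]
finger_gap: 0.026
t 13.22 tcp [0.4873 0.0013 0.124 ] hy 151.53 tilt z [ 0.001 -0.    -1.   ] F [-0.2 -0.3 -0.1] gap 0.026
turn units 12.8 | shift units after turn: x -1.47 y -13.84 z -6.8 | now axes: x 13.14 y -4.59
```

View pics/side_f.png

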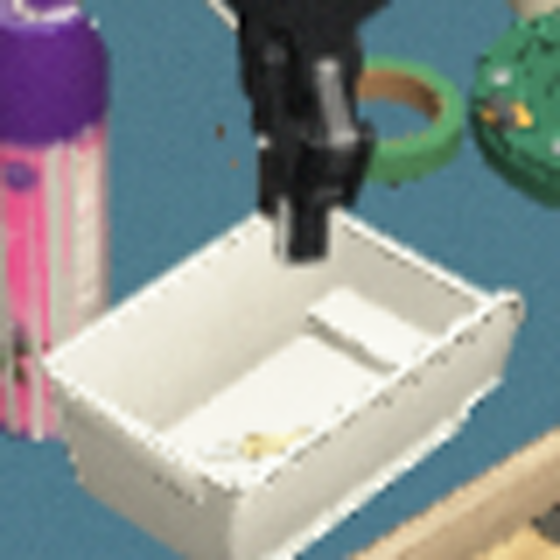

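The holder is on the bin floor at about (260,440) in the crop. I'll rise, turn, and go to the cover.

```bash
python3 -m pendant '[[[0,0,-1],1,0.3],[[0,0,-1],1,0.2],[[0,0,-1],1,0.1],[[0,0,-1],1,0.1],[[0,0,-1],1,0.1],[[0,0,-1],1,0.1],[[0,0,-0.8],1,0.1],[[0,0,0],1,0.1],[[0,0,0],1,0.1],[[0,0,0],1,0.1],[[0,0,0],1,0.1],[[0,0,0],1,0.1]]'
python3 goto.py .4426 -.2734 .06 74.7
```

```text
clock: 14.78
tcp_pos: [0.4871, 0.0014, 0.2586]
orientation: [0.0, 0.093, 0.996, 0.0]
wrist_force: [-0.5, 0.5, 0.2]
finger_gap: 0.0385
t 14.78 tcp [0.4871 0.0014 0.2586] hy 79.33 tilt z [ 0.  0. -1.] F [-0.5  0.5  0.2] gap 0.0385
turn units 0.77 | shift units after turn: x -1.48 y -13.84 z 9.93 | now axes: x -0.36 y -13.91
```

```bash
python3 -m pendant '[[[-0.1,-1,0],0.4,0.1],[[-0.1,-1,0],0.4,0.1],[[-0.1,-1,0],0,0.1],[[-0.1,-1,0],0,0.1],[[-0.1,-1,0],0,0.1],[[-0.1,-1,0],0,0.1],[[-0.1,-1,0],0,0.1],[[-0.1,-1,0],0,0.1],[[-0.1,-1,0],0,0.1],[[-0.1,-1,0],0,0.1],[[-0.1,-1,0],0,0.1],[[-0.1,-1,0],0,0.1]]'
python3 goto.py .4426 -.2734 .06 74.7
```

```text
clock: 16.27
tcp_pos: [0.4494, -0.2378, 0.2588]
orientation: [0.0, 0.133, 0.991, 0.0]
wrist_force: [0.2, -0.2, -0.8]
finger_gap: 0.0388
t 16.27 tcp [ 0.4494 -0.2378  0.2588] hy 74.74 tilt z [ 0.  0. -1.] F [ 0.2 -0.2 -0.8] gap 0.0388
turn units 0.01 | shift units after turn: x -0.14 y -1.81 z 9.94 | now axes: x -0.14 y -1.81
```

```bash
python3 -m pendant '[[[-0.1,-0.9,0],0,0.1],[[-0.04,-0.91,0],0,0.1],[[0,0,1],0,0.1],[[0,0,1],0,0.1],[[0,0,1],0,0.1],[[0,0,1],0,0.1],[[0,0,1],0,0.1],[[0,0,1],0,0.1],[[0,0,1],0,0.1],[[0,0,1],0,0.1],[[0,0,1],0,0.1],[[0,0,0],0,0.1]]'
python3 goto.py .4426 -.2734 .012 74.7
python3 - <<'E'
from h import *
for c,H in [("side",(260,240)),("top",(410,209))]:
    r=env.read_camera(c); crop(r,H,40,7,f"pics/{c}_g.png",proj(r,[[.4426,-.2734,.034]]))
E
```

```text
clock: 17.77
tcp_pos: [0.4416, -0.272, 0.0775]
orientation: [-0.001, 0.133, 0.991, 0.001]
wrist_force: [0.3, -0.7, 0.6]
finger_gap: 0.0382
t 17.77 tcp [ 0.4416 -0.272   0.0775] hy 74.72 tilt z [-0.003  0.002 -1.   ] F [ 0.3 -0.7  0.6] gap 0.0382
turn units 0.0 | shift units after turn: x -0.06 y -0.05 z 3.27 | now axes: x -0.07 y -0.06
```

View pics/side_g.png

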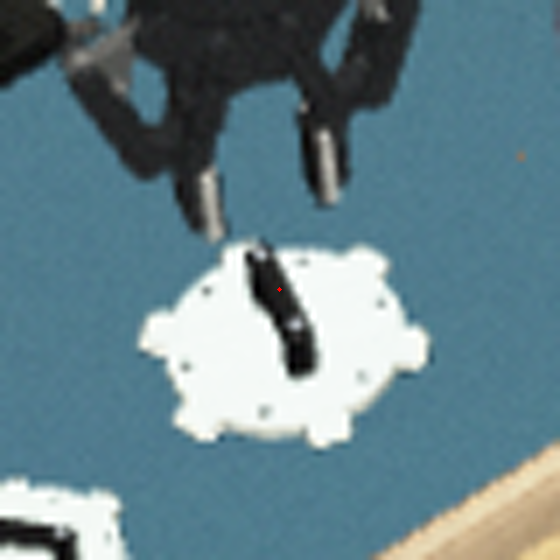

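View pics/top_g.png

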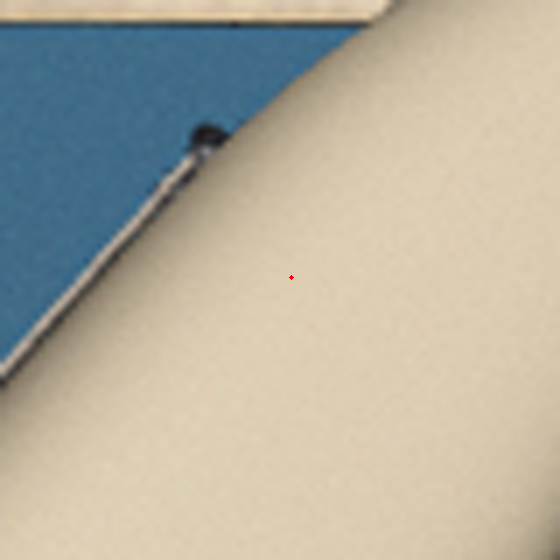

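```bash
python3 -m pendant '[[[-0.03,-0.03,1],0,0.1],[[0,0,1],0,0.1],[[0,0,0.8],0,0.1],[[0,0,0.4],0,0.1],[[0,0,0],0,0.1]]'
python3 goto.py .4426 -.2734 .0125 74.7
python3 - <<'E'
from h import *
for c,H in [("side",(260,240))]:
    r=env.read_camera(c); crop(r,H,40,7,f"pics/{c}_i.png")
E
```

```text
clock: 18.5
tcp_pos: [0.4434, -0.2734, 0.0151]
orientation: [0.0, 0.133, 0.991, 0.0]
wrist_force: [-0.2, -0.3, -0.1]
finger_gap: 0.0381
t 18.5 tcp [ 0.4434 -0.2734  0.0151] hy 74.73 tilt z [ 0.  0. -1.] F [-0.2 -0.3 -0.1] gap 0.0381
turn units 0.0 | shift units after turn: x 0.04 y -0.01 z 0.13 | now axes: x 0.04 y -0.01
```

View pics/side_i.png

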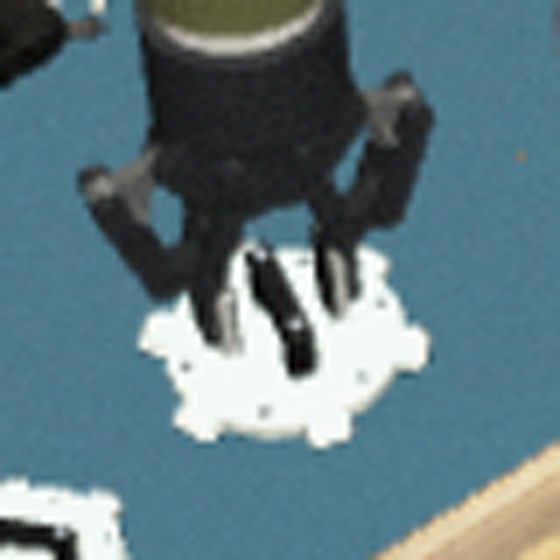

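```bash
python3 -m pendant '[[[0,0,0.08],0,0.1],[[0,0,0],0,0.9],[[0,0,0],0,0.9],[[0,0,0],0,0.9],[[0,0,0],0,0.9],[[0,0,0],0,0.9],[[0,0,-0.3],0,0.9],[[0,0,-1],0,0.9],[[0,0,-1],0,0.9],[[0,0,-1],0,0.9],[[0,0,0],0,0.9]]' 80
python3 goto.py .4426 -.2734 .28 74.7
python3 - <<'E'
from h import *
for c,H in [("side",(260,240))]:
    r=env.read_camera(c); crop(r,H,40,7,f"pics/{c}_j.png")
E
```

```text
clock: 19.92
tcp_pos: [0.4442, -0.2741, 0.0806]
orientation: [0.001, 0.133, 0.991, -0.001]
wrist_force: [0.2, -0.6, -2.1]
finger_gap: 0.01
t 19.93 tcp [ 0.4442 -0.2741  0.0806] hy 74.73 tilt z [ 0.002 -0.002 -1.   ] F [ 0.2 -0.6 -2.1] gap 0.01
turn units 0.0 | shift units after turn: x 0.08 y 0.01 z -9.97 | now axes: x 0.06 y -0.0
```

View pics/side_j.png

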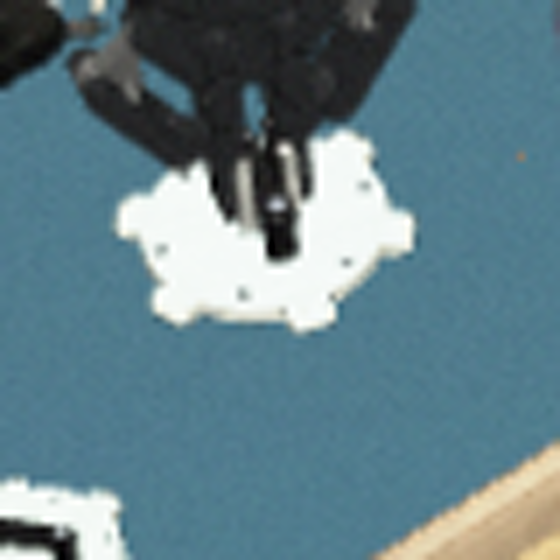

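```bash
python3 -m pendant '[[[0,0,-1],0,0.9],[[0,0,-1],0,0.9],[[0,0,-1],0,0.9],[[0,0,-1],0,0.9],[[0,0,-1],-0.5,0.9],[[0,0,-1],-0.5,0.9],[[0,0,-1],-0.5,0.9],[[0,0,-1],-0.5,0.9],[[0,0,-1],-0.5,0.9],[[0,0,-1],-0.5,0.9],[[0,0,0],-0.75,0.9],[[0,0,0],-0.75,0.9]]'
python3 goto.py .4232 .2876 .28 101.7
```

```text
clock: 21.48
tcp_pos: [0.443, -0.2731, 0.278]
orientation: [-0.001, -0.103, 0.995, 0.001]
wrist_force: [-0.1, 0.3, -1.4]
finger_gap: 0.0102
t 21.48 tcp [ 0.443  -0.2731  0.278 ] hy 101.88 tilt z [-0.001  0.001 -1.   ] F [-0.1  0.3 -1.4] gap 0.0102
turn units 0.03 | shift units after turn: x -4.71 y 27.65 z -0.1 | now axes: x -4.8 y 27.64
```

```bash
python3 -m pendant '[[[-0.17,1,0],0,0.9],[[-0.17,1,0],0,0.9],[[-0.17,1,0],0,0.9],[[-0.17,1,0],0,0.9],[[-0.17,1,0],0,0.9],[[-0.17,1,0],0,0.9],[[-0.17,1,0],0,0.9],[[-0.17,1,0],0,0.9],[[-0.17,1,0],0,0.9],[[-0.17,1,0],0,0.9],[[-0.17,1,0],0,0.9],[[-0.17,1,0],0,0.9]]'
python3 goto.py .4232 .2876 .28 101.7
```

```text
clock: 22.98
tcp_pos: [0.4341, -0.0286, 0.2794]
orientation: [0.0, -0.102, 0.995, 0.0]
wrist_force: [-0.8, 0.1, -1.7]
finger_gap: 0.0101
t 22.98 tcp [ 0.4341 -0.0286  0.2794] hy 101.74 tilt z [ 0.  0. -1.] F [-0.8  0.1 -1.7] gap 0.0101
turn units 0.01 | shift units after turn: x -2.67 y 15.59 z -0.03 | now axes: x -2.68 y 15.59
```

```bash
python3 -m pendant '[[[-0.17,1,0],0,0.9],[[-0.17,1,0],0,0.9],[[-0.17,1,0],0,0.9],[[-0.17,1,0],0,0.9],[[-0.17,1,0],0,0.9],[[-0.17,1,0],0,0.9],[[-0.17,1,0],0,0.9],[[-0.17,1,0],0,0.9],[[-0.17,1,0],0,0.9],[[-0.17,1,0],0,0.9],[[-0.17,1,0],0,0.9],[[-0.17,1,0],0,0.9]]'
python3 goto.py .4232 .2876 .08 101.7
```

```text
clock: 24.48
tcp_pos: [0.425, 0.2146, 0.2794]
orientation: [0.0, -0.102, 0.995, 0.0]
wrist_force: [0.5, 0.8, -1.2]
finger_gap: 0.01
t 24.48 tcp [0.425  0.2146 0.2794] hy 101.74 tilt z [ 0.  0. -1.] F [ 0.5  0.8 -1.2] gap 0.01
turn units 0.01 | shift units after turn: x -0.65 y 3.59 z 9.97 | now axes: x -0.65 y 3.59
```

```bash
python3 -m pendant '[[[-0.17,1,0],0,0.9],[[-0.17,1,0],0,0.9],[[-0.17,1,0],0,0.9],[[-0.12,0.5,1],0,0.9],[[0,0,1],0,0.9],[[0,0,1],0,0.9],[[0,0,1],0,0.9],[[0,0,1],0,0.9],[[0,0,1],0,0.9],[[0,0,1],0,0.9],[[0,0,1],0,0.9],[[0,0,1],0,0.9]]'
python3 -m pendant '[[[0,0,0.5],0,0.9],[[0,0,0],0,0.9],[[0,0,0],0,0.9]]'
python3 goto.py .4232 .2876 .08 101.7
python3 - <<'E'
from fit import *
s=env.get_state(); tz=s["tcp_pos"][2]; O=covero()
r=env.read_camera("side"); crop(r,(393,150),40,7,"pics/side_k.png",proj(r,[[.4209,.2879,.016]]))
im=r["color"]; cv2.imwrite("pics/full_k.png",im)
r2=env.read_camera("top"); crop(r2,(208,214),40,7,"pics/top_k.png",proj(r2,[[.424,.2874,.016]]))
E
```

```text
clock: 25.98
tcp_pos: [0.4231, 0.285, 0.0988]
orientation: [0.0, -0.102, 0.995, 0.0]
wrist_force: [0.1, 0.0, -1.8]
finger_gap: 0.01
clock: 26.35
tcp_pos: [0.4241, 0.2848, 0.0901]
orientation: [0.001, -0.102, 0.995, 0.0]
wrist_force: [0.6, 0.2, -0.7]
finger_gap: 0.0104
t 26.35 tcp [0.4241 0.2848 0.0901] hy 101.74 tilt z [ 0.001  0.001 -1.   ] F [ 0.6  0.2 -0.7] gap 0.0104
turn units 0.01 | shift units after turn: x 0.02 y 0.14 z 0.5 | now axes: x 0.02 y 0.14
```

View pics/side_k.png

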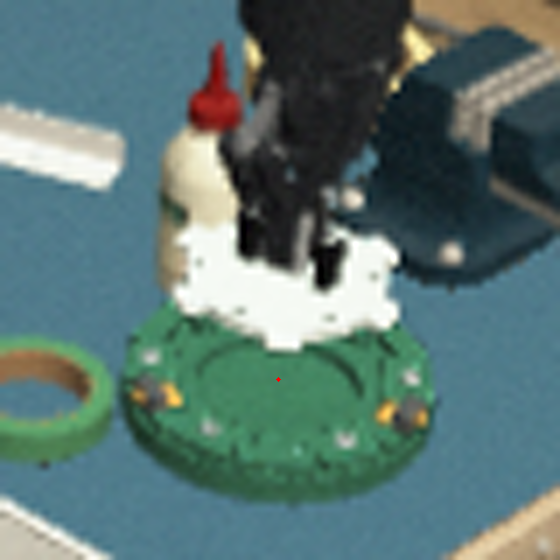

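View pics/top_k.png

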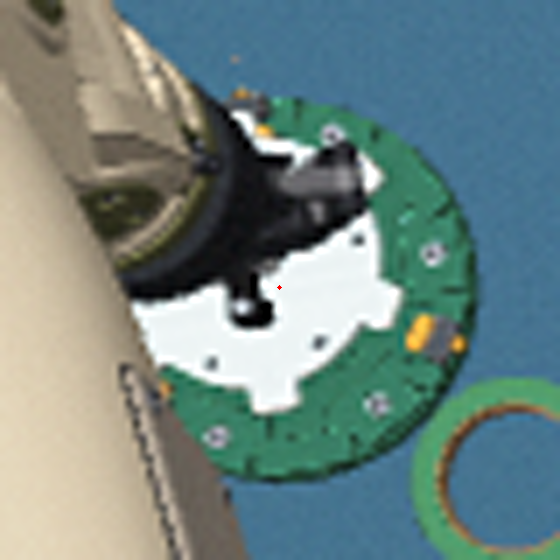

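```bash
cat > fit2.py <<'E'
from fit import *
def fitc(r,c,w,zb,p0):
    im=r["color"].astype(int); b,g,rd=im[...,0],im[...,1],im[...,2]
    white=(im.min(2)>150)&(np.abs(rd-b)<25); bg=((g>rd+20)|(b>rd+30))&(im.max(2)>60)
    x0,y0=c[0]-w,c[1]-w
    up=lambda m:cv2.resize(m[y0:y0+2*w,x0:x0+2*w].astype(np.float32),None,fx=S,fy=S)>.5
    n,l,st,_=cv2.connectedComponentsWithStats(white.astype(np.uint8)); u=ray(r,(0,0),0)
    k=min([i for i in range(1,n) if st[i,4]>150],key=lambda i:np.hypot(*(_[i]-c))); white=l==k
    W,B=up(white),up(bg)
    def cost(p):
        a=p[2]/100;R=np.array([[np.cos(a),-np.sin(a)],[np.sin(a),np.cos(a)]])
        m=render(r,O@R.T+np.array(p[:2])/1000,[zb,zb+.008],x0,y0,w).astype(bool)
        return ((m&B).sum()+(~m&W).sum())/W.sum()
    O=covero(); best=None
    for dy in (-6,0,6):
        q=np.array(p0)+[0,0,dy]; s=np.array([q,q+[5,0,0],q+[0,5,0],q+[0,0,8]])
        o=minimize(cost,q,method="Nelder-Mead",options=dict(initial_simplex=s,xatol=.03,fatol=1e-5))
        if best is None or o.fun<best.fun: best=o
    return best.x[:2].round(2),np.degrees(best.x[2]/100).round(2),round(best.fun,4)
E
python3 - <<'E'
from fit2 import *
s=env.get_state(); zb=s["tcp_pos"][2]-.0135
for c,C in (("side",(400,150)),("top",(214,212))):
    r=env.read_camera(c)
    print(c,fitc(r,C,36,zb,[423,285,20.4]))
E
```

```text
side (array([421.15, 282.47]), np.float64(11.55), np.float64(0.0338))
top (array([424.5 , 284.36]), np.float64(12.78), np.float64(0.0404))
```

```bash
python3 -m pendant '[[[0,0.17,0.5],0.08,0.9],[[0,0,0.8],0,0.9],[[0,0,0.8],0,0.9],[[0,0,0],0,0.9],[[0,0,0],0,0.9]]'
python3 goto.py .4232 .288 .03 101.5
python3 - <<'E'
from fit2 import *
s=env.get_state(); zb=s["tcp_pos"][2]-.0135
for c,C in (("side",(397,158)),("top",(212,212))):
    r=env.read_camera(c)
    print(c,fitc(r,C,36,zb,[423,287,20.4])); crop(r,C,40,7,f"pics/{c}_l.png")
E
```

```text
clock: 27.18
tcp_pos: [0.4231, 0.2879, 0.0475]
orientation: [0.0, -0.098, 0.995, 0.0]
wrist_force: [1.1, 0.1, -2.0]
finger_gap: 0.0102
t 27.18 tcp [0.4231 0.2879 0.0475] hy 101.25 tilt z [ 0.  0. -1.] F [ 1.1  0.1 -2. ] gap 0.0102
turn units -0.04 | shift units after turn: x -0.01 y 0.0 z 0.87 | now axes: x -0.01 y 0.0
side (array([420.42, 285.22]), np.float64(11.15), np.float64(0.0742))
top (array([423.89, 287.46]), np.float64(12.29), np.float64(0.0393))
```

View pics/side_l.png

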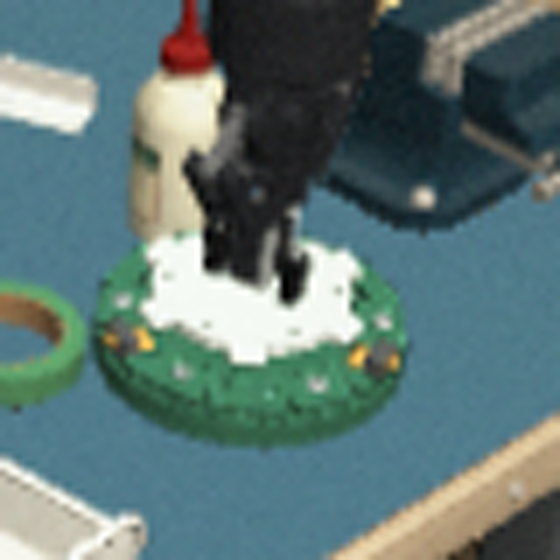

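View pics/top_l.png

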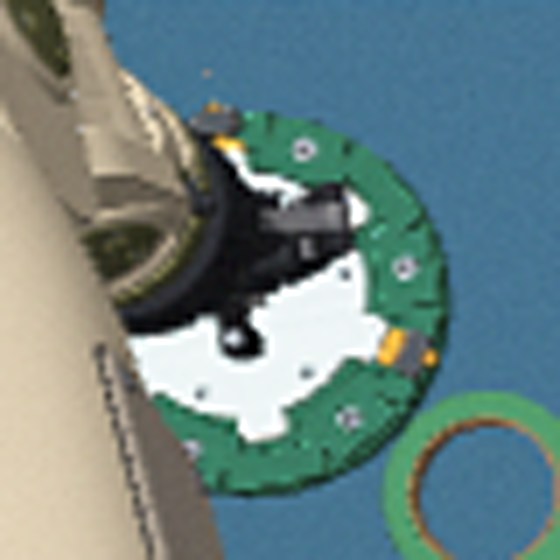

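Top view: the cover is within 0.2 mm of the housing centre and the lugs line up with the gaps. Lowering onto the catches.

```bash
python3 -m pendant '[[[0,0.02,0.2],0,0.9],[[0,0,0.2],0,0.9],[[0,0,0.1],0,0.9],[[0,0,0],0,0.9]]' 
python3 goto.py .4232 .288 .03 101.5
```

```text
clock: 27.78
tcp_pos: [0.4237, 0.2887, 0.0387]
orientation: [0.001, -0.098, 0.995, 0.0]
wrist_force: [-1.4, 1.2, 9.6]
finger_gap: 0.0103
t 27.77 tcp [0.4237 0.2887 0.0387] hy 101.26 tilt z [ 0.002  0.001 -1.   ] F [-1.4  1.2  9.6] gap 0.0103
turn units -0.04 | shift units after turn: x 0.03 y -0.03 z 0.43 | now axes: x 0.03 y -0.03
```

```bash
python3 -m pendant '[[[0,0,0.1],0,0.9],[[0,0,0],0,0.9]]'; python3 -m pendant '[[[0,0,0.1],0,0.9],[[0,0,0],0,0.9]]'
python3 goto.py .4232 .288 .03 101.5
```

```text
clock: 28.02
tcp_pos: [0.4241, 0.2888, 0.0368]
orientation: [0.002, -0.098, 0.995, 0.001]
wrist_force: [-0.8, -0.6, 7.7]
finger_gap: 0.0102
clock: 28.28
tcp_pos: [0.4241, 0.2888, 0.0343]
orientation: [0.001, -0.098, 0.995, 0.001]
wrist_force: [-0.3, 0.4, 4.0]
finger_gap: 0.0101
t 28.27 tcp [0.4241 0.2888 0.0343] hy 101.25 tilt z [ 0.003  0.002 -1.   ] F [-0.3  0.4  4. ] gap 0.0101
turn units -0.04 | shift units after turn: x 0.05 y -0.03 z 0.21 | now axes: x 0.05 y -0.03
```

Going below tooth height with falling force, so the lugs have meshed. Pressing on.

```bash
python3 -m pendant '[[[0,0,0.15],0,0.9],[[0,0,0.1],0,0.9],[[0,0,0],0,0.9]]'; python3 -m pendant '[[[0,0,0.1],0,0.9],[[0,0,0],0,0.9]]'
python3 goto.py .4232 .288 .03 101.5
```

```text
clock: 28.65
tcp_pos: [0.4234, 0.2886, 0.0298]
orientation: [0.001, -0.098, 0.995, 0.0]
wrist_force: [-2.7, -0.1, 16.9]
finger_gap: 0.0105
clock: 28.9
tcp_pos: [0.4234, 0.2886, 0.0298]
orientation: [0.001, -0.098, 0.995, 0.0]
wrist_force: [-8.0, -2.9, 33.6]
finger_gap: 0.0099
t 28.9 tcp [0.4234 0.2886 0.0298] hy 101.27 tilt z [ 0.002  0.001 -1.   ] F [-8.  -2.9 33.6] gap 0.0099
turn units -0.04 | shift units after turn: x 0.01 y -0.03 z -0.01 | now axes: x 0.01 y -0.03
```

The height stopped at 0.0298 (expected home is 0.0295) while the force kept rising, so it is seated. I'll relax, release and retreat.

```bash
python3 -m pendant '[[[0,0,-0.15],0,0.9],[[0,0,0],0,0.4],[[0,0,0],0,0.3],[[0,0,0],0,0.2],[[0,0,-0.5],0,0.2],[[0,0,-1],0,0.2],[[0,0,-1],0,0.2],[[0,0,-1],0,0.2],[[0,0,-1],0,0.2],[[0,0,-1],0,0.2],[[0,0,-1],0,0.2],[[0,0,-1],0,0.2]]'
python3 goto.py .40 .1 .2 101.5
python3 -m pendant '[[[0,-1,-0.8],0,0.2],[[0,-1,-0.8],0,0.2],[[0,-1,-0.5],0,0.2],[[0,-1,0],0,0.2],[[0,-1,0],0,0.2],[[0,-1,0],0,0.2],[[0,-1,0],0,0.2],[[0,-1,0],0,0.2],[[0,-1,0],0,0.2],[[0,-1,0],0,0.2],[[0,-1,0],0,0.2],[[0,0,0],0,0.2]]'
python3 - <<'E'
from fit2 import *
for c,C in (("side",(393,164)),("top",(208,214))):
    r=env.read_camera(c)
    for zb in (.016,.024): print(c,zb,fitc(r,C,36,zb,[423,287,20.4]))
    crop(r,C,32,9,f"pics/{c}_m.png"); cv2.imwrite(f"pics/{c}_full.png",r["color"])
E
```

```text
clock: 30.4
tcp_pos: [0.4228, 0.2882, 0.1806]
orientation: [0.0, -0.098, 0.995, 0.0]
wrist_force: [-0.4, 0.2, -0.7]
finger_gap: 0.0337
t 30.4 tcp [0.4228 0.2882 0.1806] hy 101.25 tilt z [ 0.  0. -1.] F [-0.4  0.2 -0.7] gap 0.0337
turn units -0.04 | shift units after turn: x 2.99 y -8.99 z -0.97 | now axes: x 2.95 y -9.0
clock: 31.9
tcp_pos: [0.466, 0.0715, 0.2218]
orientation: [0.0, -0.097, 0.995, -0.0]
wrist_force: [0.2, 0.4, -0.1]
finger_gap: 0.0342
side 0.016 (array([419.74, 288.78]), np.float64(11.84), np.float64(0.1121))
side 0.024 (array([426.26, 280.26]), np.float64(11.54), np.float64(0.1293))
top 0.016 (array([423.16, 285.58]), np.float64(11.03), np.float64(0.0483))
top 0.024 (array([422.13, 283.42]), np.float64(11.24), np.float64(0.0509))
```

View pics/side_m.png

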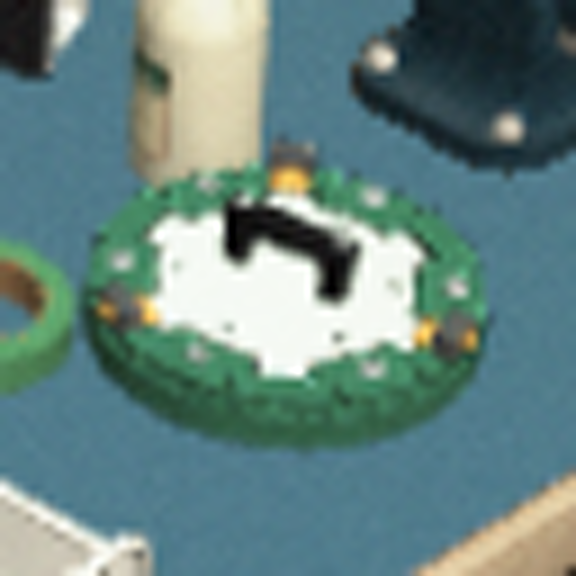

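View pics/top_m.png

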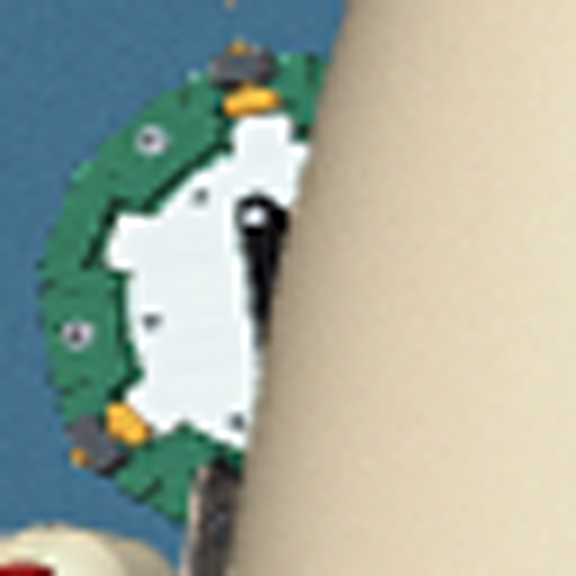

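View pics/top_full.png

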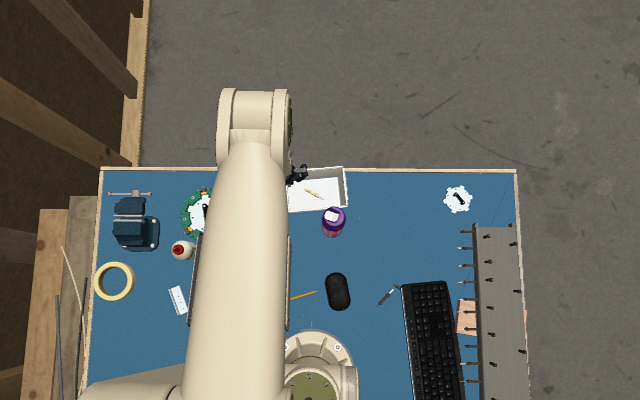

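View pics/side_full.png

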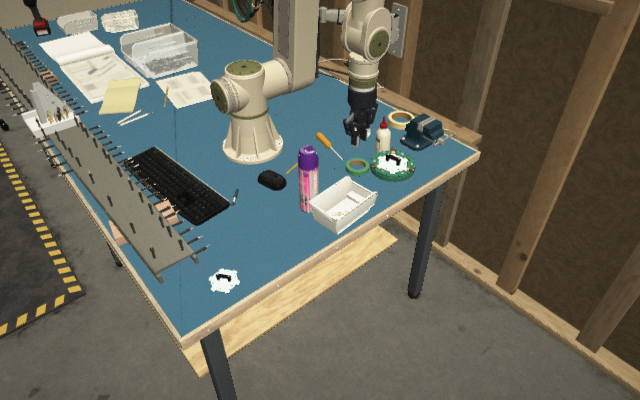

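The cover sits flat among the teeth with the brass noses over the lugs, and the holder is in the bin at (314,193). The arm hides half the top view, so I'll move clear for one last check.

```bash
python3 -m pendant '[[[0,0,-1],0,0.2],[[0,0,-1],0,0.2],[[0,0,-1],0,0.2],[[0,0,-1],0,0.2],[[0,-1,0],0,0.2],[[0,-1,0],0,0.2],[[0,-1,0],0,0.2],[[0,-1,0],0,0.2],[[0,-1,0],0,0.2],[[0,-1,0],0,0.2],[[0,-1,0],0,0.2],[[0,0,0],0,0.2]]'
python3 - <<'E'
from fit2 import *
r=env.read_camera("top"); C=(208,214)
for zb in (.016,.024): print(zb,fitc(r,C,36,zb,[423,287,20.4]))
crop(r,C,32,9,"pics/top_n.png")
s=env.read_camera("side")
# handle top ends: triangulate height from both views of bar top
for n,(q,c) in {"top":(r,(208,214)),"side":(s,(393,160))}.items():
    dk=(q["color"].max(2)<60); dk[:c[1]-12]=0;dk[c[1]+12:]=0;dk[:,:c[0]-12]=0;dk[:,c[0]+12:]=0
    k=np.argwhere(dk)[:,::-1]; print(n,len(k),k.mean(0))
for n,q in (("top",r),("side",s)):
  for z in (.016,.024):
    o=[.4242,.2877] if n=="top" else [.4209,.2875]; a=np.radians(11.7); e=[[o[0]+k*.024*np.cos(a),o[1]+k*.024*np.sin(a),z+.034] for k in(-1,0,1)]
    print(n,z,proj(q,e).round(1).tolist())
P=proj(s,[[.4209+k*.028*np.cos(.204),.2875+k*.028*np.sin(.204),.05] for k in(-1,0,1)]); crop(s,(393,164),32,9,"pics/side_n.png",P)
E
```

```text
clock: 33.5
tcp_pos: [0.4933, -0.0656, 0.3011]
orientation: [-0.0, -0.097, 0.995, 0.0]
wrist_force: [-1.2, 0.1, 0.0]
finger_gap: 0.034
0.016 (array([423.39, 286.82]), np.float64(11.25), np.float64(0.0567))
0.024 (array([422.42, 284.78]), np.float64(10.78), np.float64(0.0654))
top 75 [205.96       213.74666667]
side 55 [392.38181818 158.27272727]
top 0.016 [[205.9, 221.3], [204.5, 212.6], [203.0, 204.0]]
top 0.024 [[205.2, 220.9], [203.8, 212.2], [202.3, 203.5]]
side 0.016 [[387.1, 153.0], [393.2, 155.6], [399.5, 158.1]]
side 0.024 [[387.3, 151.1], [393.5, 153.6], [399.7, 156.2]]
```

View pics/top_n.png

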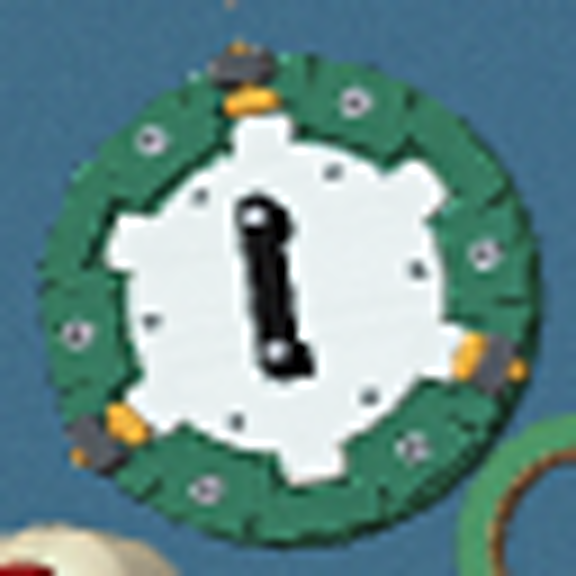

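View pics/side_n.png

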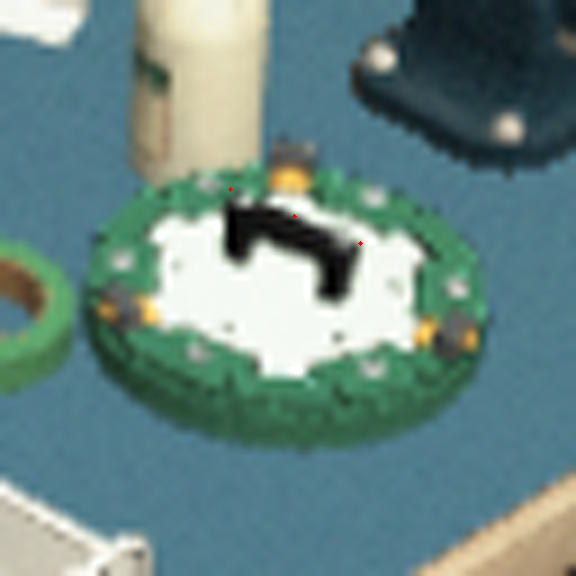

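```bash
python3 -c "
from workcell import env
print(env.hand_in())"
```

```text
the job is handed in; nothing more can be done
None
```

I took the sheet holder out of the well and put it in the white bin. I then turned the larger cover to match the gaps, pressed it past the catches and left it seated. The job was handed in at about 34 s, against the 61 s limit.

**Seating:** The catches resisted with about 10 N, and the force fell to 4 N as the cover passed them. The cover then stopped at home height (TCP 29.8 mm, expected 29.5 mm) and did not move under 34 N, the highest wrist force I read.

**Last pictures:**
- The holder lies in the bin.
- All six lugs are in their gaps, with the three brass noses over theirs.
- The bottle, tape roll and aerosol look to be where they started.
- The gripper is clear of everything.

**Disagreements:**
- **Cameras:** The two cameras differ by about 3 mm in x throughout.
- **Cover fit:** The final side-view fit of the seated cover was rough because the teeth hide part of it. It still matched the home height better than tooth height.
- **Level:** I judged this from the even overlap of the noses and the press force, not from a direct measurement of tilt.

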